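# Fish the lid handle out of the gap

## Task

The handle of the pan lid has dropped into the narrow gap between the two drawer boxes. Take the hook rod from its rack, fish the handle out by its loop with it without pressing the rod hard on the boxes or touching the handle with the gripper, and set it down gently in the grey tray, flat on its foot plate; then hang the rod back in its rack. Leave everything else where it is.

Things in the scene. Friction and masses are not known exactly. Their poses are not given: they have to be found in the camera images.
- rod: telescopic hook rod hanging upright in the rack, about 150 g. Origin on its axis at the underside of its round black collar (40 mm across, 5 mm thick), z up. Above the collar is the grip; below it a tube 11 mm across, 70 mm long, and out of it a 7 mm steel shank bent square at the bottom into a toe that points along the rod's +x
- rod_grip (a point): middle of the rod's square black grip, 24 x 24 mm (sides along x and y) and 50 mm tall, 5 to 55 mm above the rod's origin; this point is 30 mm above it. Axes as the rod's
- rod_tube_end (a point): lower end of the tube, 70 mm below the rod's origin. How far the shank comes out of it differs every time and is NOT measured: the toe's underside is 110 to 140 mm below the rod's origin and must be found by feel, touching down lightly. The shank slips in the tube only above 45 N. Toe: flat for 22 mm from the axis, then curls up; tip 33 mm from the axis, its top 13 mm above the underside
- lid_handle: the dropped part, a loose steel pan-lid handle, about 65 to 115 g, on the floor of the gap: a flat foot plate 40 (x) x 36 (y) x 5 mm with an upright square loop of 5 mm wire across its middle (in the plane x = 0), 30 mm tall in all. Origin at the centre of the underside, z up; its x runs along the gap within 0.1 rad
- lid_loop (a point): centre of the loop's opening, 15 mm above the lid handle's underside; seen along x the opening is 21 mm wide (y) and 20 mm high, from 5 to 25 mm above the underside. Axes as the lid handle's
- unit: two low white drawer boxes side by side, fixed, together 200 (x) x 224 (y) x 90 mm tall, with a gap 44 mm wide between them, open at the top, along x at y = 0. Rails 24 mm high, 12 mm thick close the gap's ends (floor free from x = -88 to +88 mm). Origin at the middle of the underside at worktop height, z up. Drawer fronts with flat pulls face -x, to x = -117 mm
- gap_floor (a point): middle of the floor of the gap, on its surface, 4 mm above the worktop; axes as the unit's
- rack: fixed wooden rack for the rod, foot 130 x 110 x 12 mm. Origin at worktop height below the seat, z up. An upright board (x = 44 to 60 mm) carries a plate 8 mm thick, 66 mm wide, top 168 mm above the worktop, from x = -30 to 60 mm; nothing stands higher. A slot 18 mm wide runs along x in the plate, from its open end at x = -30 to x = +28 mm
- rack_seat (a point): where the rod's origin sits when hung up: on the slot's middle line on top of the rack's plate; axes as the rack's. The rod hangs in the slot, collar on the plate, toe towards +x; lifted a little, it leaves the slot towards -x, and it returns the same way
- tray: shallow grey open tray, fixed, 160 (x) x 140 (y) x 24 mm outside, walls and floor 4 mm thick. Origin at the centre of its underside; z up
- saucepan: bystander: open steel saucepan with two side handles, 160 mm across, 90 mm tall; origin at the centre of its underside
- glass_bowl: bystander: clear glass bowl, 150 mm across, 60 mm tall; origin at the centre of its underside
- lid: bystander: the flat steel pan lid that lost its handle, 176 mm across, 22 mm tall; origin at the centre of its underside
- jar: bystander: closed jar, 56 mm across, 85 mm tall; origin at the centre of its underside
- cup: bystander: small steel measuring cup, 60 mm across, 50 mm tall; origin at the centre of its underside
- tin: bystander: low round tin, 44 mm across, 26 mm tall, standing on top of one of the drawer boxes; origin at the centre of its underside
- spatula: bystander: black kitchen spatula lying on the worktop; origin under its middle
Not all that is in view belongs to the job. Leave any brown or pink look-alike of the tray alone. Leave any red look-alike of the rod alone.

How it is judged (in metres and radians):
On the way:
1. the lid handle hangs on the rod, lifted clear of the gap (height (world z) of lid_handle above 0.094 m and contact force between rod and lid_handle above 0.2 N), for 0.2 s.
At the end, for the whole second after the job is handed in: the lid handle lies flat on its foot plate on the tray's floor (origin within 60 mm along x and 53 mm along y of the tray's centre, tilt under 0.15 rad), at rest, and the rod hangs upright in the rack with its origin within 20 mm of the seat, released and at rest (x of lid_handle in the frame of tray between -0.06 and 0.06 m and y of lid_handle in the frame of tray between -0.053 and 0.053 m and z of lid_handle in the frame of tray below 0.009 m and angle between lid_handle's own z axis and vertical below 0.15 rad and linear speed of lid_handle below 0.02 m/s and distance between rod and rack_seat below 0.02 m and angle between rod's own z axis and vertical below 0.1 rad and linear speed of rod below 0.03 m/s); the robot touches nothing.
It fails at once if the rod (or anything of the arm) pressed on the drawer boxes with more than 25 N (contact force between any of rod, the arm and unit above 25 N).
It fails at once if the gripper touches the lid handle (contact force between any of the fingers, the arm and lid_handle above 0.3 N).
It fails at once if the lid handle dropped or pressed hard into the tray (more than 20 N) (contact force between lid_handle and tray above 20 N).
It fails at once if any of the other things (pan, bowl, lid, jar, cup, tin, spatula) shifted by more than 30 mm (distance of any of saucepan, glass_bowl, lid, jar, cup, tin, spatula from where it was at the start of the episode above 0.03 m).
It also fails if it takes over 72 s, if anything falls off the work surface, if the arm or the gripper's body presses on something with over 40 N, if the wrist force passes 120 N, or if a joint passes its speed limit or range.

## Robot

A 6-joint arm with a two-finger parallel gripper is mounted at the origin on the work surface. World frame = base frame: x ahead of the robot, y to its left, z up, the work surface at z = 0. Lengths are in mm, angles in rad, forces in N, time in s.
With the tool pointing down it reaches from about 350 to 875 mm from the base axis. Payload 4.2 kg.
Tool frame: the origin (TCP) lies midway between the tips of the shut fingers; the grasp point (between the pads) lies 19 mm behind it; z points along the fingers, y is the direction in which the jaws open and shut (so a half turn about z gives the same grasp; the last joint's range is limited). The gripper opens to 85 mm and grips with 20 to 120 N. Pads are 22 mm wide; open, the fingers measure 114 mm over their backs; the gripper's body (76 mm by 85 mm) begins 54 mm behind the grasp point. The pads swing forward as they close: fully open they stand 13 mm farther back than shut.
Start: joints at [1.575, 0.385, 0.008, 0, -1.194, -0.259], TCP at [157.501, 604.808, 202.812] pointing down, gripper open.
Joint ranges: [-3.14, 3.14], [-1.21, 2.06], [-1.07, 1.41], [-3.16, 2.05], [-2.99, -0.16], [-3.1, 3.1]. Speed limits (rad/s): [2.79, 2.79, 3.14, 3.14, 3.14, 3.14].

## Interface

Orientations are given as a unit quaternion [x, y, z, w].
In Python, from bench import read_state, get_image, job_done, search_frame, regions_of gives the robot as it stands.
- The arm moves only by the tool servo_tool, never from a script. Its arguments are lists of equal length, an entry for each row: "turn": the turn, a rotation vector about the world's x, y, z in rad, a list of three; "dp": the shift along the world's x, y, z in m, a list of three; "fingers": the finger opening in m, from 0 to 0.0854. In form: {"turn": [[rx, ry, rz], ...], "dp": [[tx, ty, tz], ...], "fingers": [fingers, ...]}. A call has exactly 5 rows; each row shifts and turns the pose as measured when the row begins; what a row does not reach is not made up. A row lasts 1/8 s, in which the tool goes at most 62.5 mm and 10.7 degrees, less where a joint would pass 70% of its speed; a pose out of reach is approached as far as the arm can. A call is refused whole if a number of a shift passes 0.0625 or a number of a turn 0.188, either way. A call with a gripper value outside its range is refused whole. The fingers move at their own pace and stop on an object; the grip force is fixed at half the most. Time passes only in rows, so rows that do not move let the fingers close, or fill a call up. It gives the time, the measured TCP pose, the force and the opening at its end, in the units of the state.
- read_state(): the state, without advancing time (a new reading comes with each control period).
- get_image(name): name is "side" or "top"; returns a dict with "img" (480x640x3 uint8, red, green, blue), "vfov" (degrees; the focal length in pixels is half the picture's height over the tangent of half this angle, whatever the lens; pixels are square), "cx", "cy" (the principal point, pixels), "world_from_camera" (4x4, takes a point from camera to world coordinates). Camera axes: x right, y down, z forward; pixel columns grow to the right and rows downward; lengths in mm; the calibration is good to about 2 mm. A picture is of the moment at which its call begins. There is no depth.
- job_done(): hands the job in, once; it reports no verdict.
Trained networks look in the newest picture that a camera, given by its name, has taken for a name from the list of things; names that differ only in an ending like _2 or _b are one class to them, and where a whole thing is asked for, a point or a joint stands for the part that bears it (a point fixed in the world has none). Each returns a list of dicts, best first, with "score" (0 to 1); they miss things now and then, are a little off and sometimes report something else, mostly with a low value. They report only what shows in the picture. A call takes as long as a camera call. They do not tell look-alikes from the thing itself.
- search_frame(query, camera): "box" ([left, top, width, height] in pixels, round what is visible of it).
- regions_of(query, camera): "region" (480x640 bool, what is visible of it) and "box" ([left, top, width, height] in pixels, round what is visible of it).
The state is a dict: "clock": time; "joints": joint angles; "joint_vel": joint speeds; "joint_efforts": joint torques, N m; "position": TCP position; "ee_rot": TCP orientation; "contact_force": force on the tool from outside, world axes, zero at the start; "wrist_torque": the same for the moment, N m; "gripper_width": finger opening in mm.
Only numpy, scipy, OpenCV 4.12 (cv2) and the standard library are available. Lean on these libraries where they do the work, as an engineer would, in place of code of your own. Each camera call takes 0.05 s, during which the arm holds its last target. There are 200 camera calls.

## Working session

There is one attempt and no reset: what is moved stays moved. The work goes in short steps, Python scripts to look and compute and a tool call to move; the robot and the scene stay as the last step left them, time stands still between calls to the robot, and variables do not carry over. Pictures are saved under pics/ and viewed, about 8 in all and at most 12, crops included, and the job is handed in when it is done.

Besides the shell and the picture viewer there is one more tool, called after "Emit:" as a command line: name --argument value ..., lists and objects as JSON in quotes. servo_tool: Moves the arm, as the interface text tells. Its arguments: {"type":"object","properties":{"turn":{"type":"array","items":{"type":"array","items":{"type":"number"}}},"dp":{"type":"array","items":{"type":"array","items":{"type":"number"}}},"fingers":{"type":"array","items":{"type":"number"}}},"required":["turn","dp","fingers"]}

```bash
mkdir -p pics; ls; cat > h.py <<'E'
import numpy as np, cv2
from bench import read_state, get_image, job_done, search_frame, regions_of
def cam(n):
    d=get_image(n); d['f']=240/np.tan(np.radians(d['vfov'])/2); return d
def proj(d,P):
    P=np.atleast_2d(P).astype(float); M=np.linalg.inv(d['world_from_camera'])
    c=P@M[:3,:3].T+M[:3,3]; return np.c_[d['cx']+d['f']*c[:,0]/c[:,2], d['cy']+d['f']*c[:,1]/c[:,2]]
def ray(d,u,v):
    M=d['world_from_camera']; r=M[:3,:3]@np.array([(u-d['cx'])/d['f'],(v-d['cy'])/d['f'],1]); return M[:3,3],r
def atz(d,u,v,z):
    o,r=ray(d,u,v); return o+r*(z-o[2])/r[2]
def save(d,name): cv2.imwrite('pics/'+name,d['img'][:,:,::-1])
E
python3 - <<'E'
from h import *
for n in ('top','side'):
    d=cam(n); save(d,n+'0.png')
    print(n,d['f'],d['cx'],d['cy'],np.round(d['world_from_camera'],3).tolist())
    for q in ['rod','lid_handle','unit','rack','tray','tin','saucepan']:
        for r in search_frame(q,n)[:3]: print(q,round(r['score'],2),np.round(r['box']).tolist())
print(read_state())
E
```

```text
pics
top 460.9992182606224 323.15772088766727 237.29302412714796 [[-0.135, -0.968, 0.214, 292.32], [-0.991, 0.132, -0.026, 91.107], [-0.003, -0.215, -0.977, 1128.202], [0.0, 0.0, 0.0, 1.0]]
rod 0.86 [472.0, 294.0, 70.0, 38.0]
rod 0.77 [473.0, 206.0, 33.0, 27.0]
lid_handle 0.72 [450.0, 192.0, 54.0, 66.0]
lid_handle 0.56 [332.0, 220.0, 16.0, 19.0]
unit 0.91 [287.0, 186.0, 119.0, 115.0]
rack 0.97 [449.0, 194.0, 56.0, 64.0]
tray 0.82 [116.0, 282.0, 65.0, 71.0]
tray 0.79 [200.0, 255.0, 68.0, 79.0]
tray 0.69 [210.0, 344.0, 84.0, 91.0]
tin 0.86 [293.0, 212.0, 19.0, 20.0]
tin 0.28 [332.0, 222.0, 15.0, 14.0]
saucepan 0.65 [331.0, 220.0, 18.0, 19.0]
saucepan 0.59 [408.0, 108.0, 93.0, 73.0]
saucepan 0.5 [448.0, 191.0, 58.0, 66.0]
side 571.4588873774645 322.9294076197875 226.72725436113424 [[0.997, -0.028, 0.069, 418.045], [-0.071, -0.612, 0.788, -919.265], [0.02, -0.791, -0.612, 907.725], [0.0, 0.0, 0.0, 1.0]]
rod 0.67 [180.0, 397.0, 64.0, 75.0]
rod 0.58 [322.0, 321.0, 30.0, 76.0]
unit 0.73 [266.0, 228.0, 119.0, 106.0]
rack 0.86 [294.0, 328.0, 80.0, 112.0]
tray 0.74 [245.0, 156.0, 56.0, 34.0]
t
[... 152 characters left out ...]

{'clock': 0.8, 'joints': array([ 1.57459160e+00,  3.84695516e-01,  7.90528606e-03, -4.77769124e-05,
       -1.19396221e+00, -2.58545168e-01]), 'joint_vel': array([ 0.00081048, -0.00078982, -0.00036998, -0.00062075, -0.00125574,
        0.00055767]), 'joint_efforts': array([-6.91338442e-06, -3.92029595e+01,  1.88606161e+01,  4.19058368e+00,
       -2.34296594e-04,  3.30900214e-06]), 'position': array([157.49119746, 604.81842543, 202.8097605 ]), 'ee_rot': array([ 9.91897656e-01, -1.27039516e-01, -2.48919486e-05, -1.88510868e-05]), 'contact_force': array([ 0.62517537, -0.29103983,  0.77322911]), 'wrist_torque': array([-0.01541296,  0.0674385 ,  0.03438853]), 'gripper_width': 85.49573503258739}
```

View pics/top0.png

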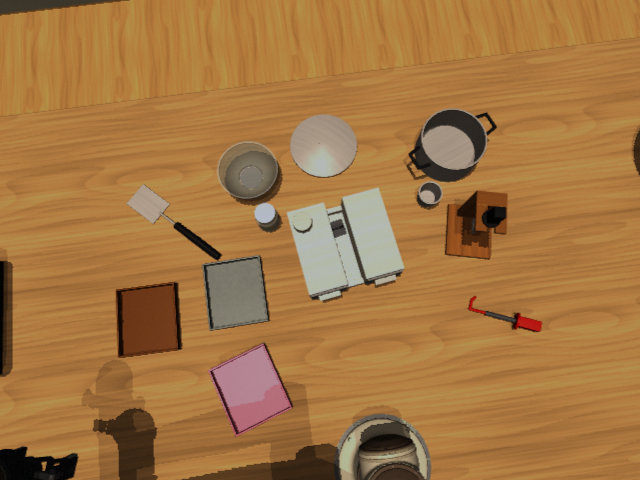

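View pics/side0.png

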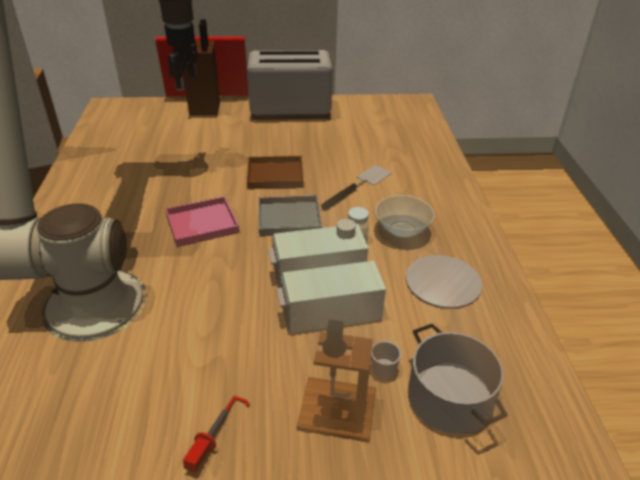

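The top picture shows three trays: brown (148,320), grey (236,293) and pink (250,388). The grey one is the target. The black-gripped rod hangs in the rack at (493,215); the red one lying at (505,315) is the look-alike. The handle sits in the gap near (338,228).

```bash
cat > fit.py <<'E'
from h import *
from scipy.optimize import minimize
def box(x0,x1,y0,y1,z0,z1): return np.array([[x,y,z] for x in(x0,x1) for y in(y0,y1) for z in(z0,z1)],float)
t=np.linspace(0,2*np.pi,24,endpoint=False)
cyl=lambda r,z0,z1: np.array([[r*np.cos(a),r*np.sin(a),z] for a in t for z in(z0,z1)])
M={'unit':[box(-100,100,22,112,0,90),box(-100,100,-112,-22,0,90),box(-100,100,-22,22,0,24)],
 'tray':[box(-80,80,-70,70,0,24)],
 'rack':[box(44,60,-33,33,0,168),box(-30,60,-33,33,160,168)]}
S=4
def place(P,p):
    c,s=np.cos(p[2]),np.sin(p[2]); return np.c_[P[:,0]*c-P[:,1]*s+p[0],P[:,0]*s+P[:,1]*c+p[1],P[:,2]]
def mask(d,parts,p):
    m=np.zeros((480*S,640*S),np.uint8)
    for P in parts:
        h=cv2.convexHull(np.float32(proj(d,place(P,p)))).reshape(-1,2)
        cv2.fillConvexPoly(m,np.int32(np.round((h+.5)*S*16)),1,shift=4)
    return m
def fit(name,ds,masks,p0):
    R=[cv2.resize(m.astype(np.float32),None,fx=S,fy=S)>.5 for m in masks]
    def cost(p):
        return sum(1-(a&(m:=mask(d,M[name],p)>0)).sum()/(a|m).sum() for d,a in zip(ds,R))
    return minimize(cost,p0,method='Nelder-Mead',options=dict(initial_simplex=[p0]+[np.add(p0,e) for e in([15,0,0],[0,15,0],[0,0,.12])],xatol=.05,maxiter=150))
E
python3 - <<'E'
from fit import *
T=cam('top');S_=cam('side')
seed={'unit':(345,243,50),'tray':(236,293,10),'rack':(490,205,160)}
out={}
for k,(u,v,z) in seed.items():
    ms=[]
    for d,n in((T,'top'),(S_,'side')):
        rr=regions_of(k,n)
        p=proj(d,atz(T,u,v,z))[0]
        best=min(rr,key=lambda r:np.hypot(r['box'][0]+r['box'][2]/2-p[0],r['box'][1]+r['box'][3]/2-p[1]))
        print(k,n,np.round(best['score'],2),np.round(best['box']),np.round(p)); ms.append(best['region'])
    p0=list(atz(T,u,v,z)[:2])+[-.15 if k=='unit' else 0.05]
    if k=='unit': p0[2]=-0.2
    for idx in ([0,1],[0],[1]):
        r=fit(k,[[T,S_][i] for i in idx],[ms[i] for i in idx],p0); print('  ',idx,np.round(r.x,3),round(r.fun,3))
        if len(idx)==2: out[k]=r.x
for r in regions_of('lid_handle','top')[:3]: 
    ys,xs=np.nonzero(r['region']); print('lh',r['score'],r['box'],xs.mean(),ys.mean())
# crops w/ overlay
def crop(d,x,y,w,h,f,draw):
    im=cv2.resize(d['img'][y:y+h,x:x+w,::-1],None,fx=f,fy=f,interpolation=cv2.INTER_CUBIC)
    for k in draw:
        for P in M[k]:
            q=proj(d,place(P,out[k])); 
            for a in range(8):
                for b in range(a):
                    if bin(a^b).count('1')==1: cv2.line(im,*[tuple(np.int32((q[i]+.5-[x,y])*f)) for i in(a,b)],(0,0,255),1)
    return im
cv2.imwrite('pics/unit.png',np.hstack([crop(T,280,180,130,130,3,['unit']),crop(T,280,180,130,130,3,[])]))
a=crop(T,440,180,80,90,5,['rack']);b=crop(S_,285,300,100,150,3,['rack'])
cv2.imwrite('pics/rack.png',np.hstack([a,b,crop(T,280,190,0+98,150,3,[])] ) if 0 else np.hstack([a,b]))if a.shape[0]==b.shape[0] else None
np.save('fit.npy',np.array([out[k] for k in('unit','tray','rack')]))
E
```

```text
unit top 0.65 [286. 188. 117. 112.] [345. 243.]
unit side 0.82 [268. 223. 118. 112.] [325. 274.]
   [0, 1] [5.05649e+02 1.63310e+01 1.38000e-01] 0.163
   [0] [5.05339e+02 1.54100e+01 1.35000e-01] 0.094
   [1] [5.06147e+02 1.76540e+01 1.47000e-01] 0.064
tray top 0.85 [201. 254.  67.  75.] [236. 293.]
tray side 0.62 [255. 192.  64.  43.] [287. 215.]
   [0, 1] [4.30954e+02 2.91221e+02 2.70000e-02] 0.125
   [0] [4.31121e+02 2.90458e+02 2.70000e-02] 0.028
   [1] [4.3000e+02 2.9412e+02 5.0000e-02] 0.085
rack top 0.72 [446. 190.  58.  66.] [490. 205.]
rack side 0.9 [296. 328.  78. 114.] [353. 355.]
   [0, 1] [ 4.94159e+02 -2.96994e+02 -1.38000e-01] 1.301
   [0] [ 4.49982e+02 -2.49055e+02 -2.28000e-01] 0.515
   [1] [ 484.301 -388.799    0.65 ] 0.507
lh 0.77 [331.3, 219.7, 16.7, 18.1] 337.7043010752688 228.11290322580646
lh 0.5 [285.6, 187.1, 122.2, 112.0] 347.35207766070795 245.44264235823368
lh 0.29 [292.1, 116.2, 61.7, 60.2] 323.58530734632683 145.67106446776612
```

View pics/unit.png

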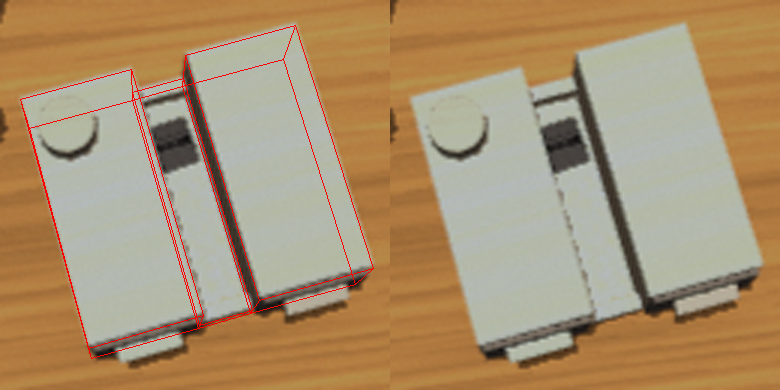

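View pics/rack.png

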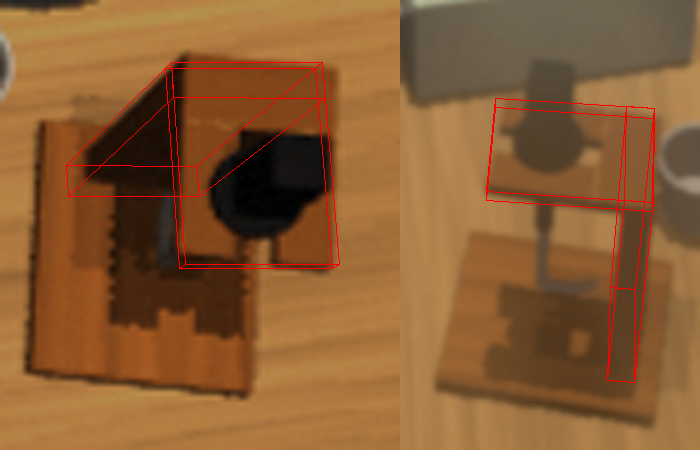

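Unit overlay matches the box edges. The handle plate's centre is near (338,228). The rack fit missed the foot, so I'm refitting with it included and triangulating the rod.

```bash
cat > m2.py <<'E'
from fit import *
T=cam('top');S_=cam('side')
def tri(pt,ps):
    A=np.zeros((3,3));b=np.zeros(3)
    for d,p in((T,pt),(S_,ps)):
        o,r=ray(d,*p); r/=np.linalg.norm(r); Q=np.eye(3)-np.outer(r,r); A+=Q;b+=Q@o
    X=np.linalg.solve(A,b); return X,[np.round(proj(d,X)[0]-p,1) for d,p in((T,pt),(S_,ps))]
print('collar',tri((491.3,219),(334.3,349)))
ms=[];ig=[]
for d,n in((T,'top'),(S_,'side')):
    ms.append(max(regions_of('rack',n),key=lambda r:r['score'])['region'])
    c=(491,219) if n=='top' else(335,345)
    r=[r for r in regions_of('rod',n) if abs(r['box'][0]+r['box'][2]/2-c[0])<25 and abs(r['box'][1]+r['box'][3]/2-c[1])<40]
    g=r[0]['region'] if r else np.zeros((480,640),bool); print(n,len(r),ms[-1].sum(),g.sum())
    ig.append(cv2.dilate(g.astype(np.uint8),np.ones((3,3)))>0)
up=lambda m:cv2.resize(m.astype(np.float32),None,fx=S,fy=S)>.5
R=[up(m) for m in ms];I=[~up(g) for g in ig]
def cost(q,ii=(0,1)):
    parts=M['rack']+[box(q[3]-65,q[3]+65,-55,55,0,12)]
    c=0
    for i in ii:
        m=mask([T,S_][i],parts,q)>0; c+=1-(R[i]&m&I[i]).sum()/((R[i]|m)&I[i]).sum()
    return c
p0=np.array([490,-297,-.235,0.])
for ii in((0,1),(0,),(1,)):
    r=minimize(cost,p0,args=(ii,),method='Nelder-Mead',options=dict(initial_simplex=[p0]+[p0+e for e in np.diag([15,15,.1,15])],maxiter=250,xatol=.05)); print(ii,np.round(r.x,3),round(r.fun,3))
    if len(ii)==2:q=r.x
    
U=np.load('fit.npy')[0]
c,s=np.cos(U[2]),np.sin(U[2])
for name,(u,v),z in(('plate ctr',(338.2,228.2),9),('far L',(280+152/3,180+127/3),9),('far R',(280+185/3,180+117/3),9),('near L',(280+163/3,180+172/3),9),('near R',(280+198/3,180+162/3),9)):
    X=atz(T,u,v,z); dx=X[:2]-U[:2]; print(name,np.round(X,1),'unit frame',np.round([c*dx[0]+s*dx[1],-s*dx[0]+c*dx[1]],1))
im=cv2.resize(T['img'][205:250,318:363,::-1],None,fx=10,fy=10,interpolation=cv2.INTER_CUBIC)
def ov(d,x,y,w,h,f):
    im=cv2.resize(d['img'][y:y+h,x:x+w,::-1],None,fx=f,fy=f,interpolation=cv2.INTER_CUBIC)
    for P in M['rack']+[box(q[3]-65,q[3]+65,-55,55,0,12)]:
        k=proj(d,place(P,q))
        for a in range(8):
            for b in range(a):
                if bin(a^b).count('1')==1: cv2.line(im,*[tuple(np.int32((k[i]+.5-[x,y])*f)) for i in(a,b)],(0,0,255),1)
    return im
a=ov(T,440,180,70,90,5);b=ov(S_,285,300,100,150,3)
cv2.imwrite('pics/rack2.png',np.hstack([a,b])); cv2.imwrite('pics/handle.png',im)
E
python3 m2.py
```

```text
collar (array([ 494.96430737, -297.85243831,  167.32032267]), [array([-0.1, -0.6]), array([-0.8,  0.2])])
top 1 2750 395
side 1 5281 802
(0, 1) [ 4.95522e+02 -2.95855e+02 -2.52000e-01  1.04540e+01] 0.111
(0,) [ 4.95639e+02 -2.97398e+02 -2.54000e-01  1.10460e+01] 0.057
(1,) [ 4.95908e+02 -2.95437e+02 -2.38000e-01  9.79900e+00] 0.041
plate ctr [555.3  21.3   9. ] unit frame [49.9 -1.9]
far L [572.8  37.9   9. ] unit frame [69.5 12.1]
far R [577.6   9.3   9. ] unit frame [ 70.3 -16.8]
near L [533.5  34.1   9. ] unit frame [30.  13.8]
near R [538.    4.2   9. ] unit frame [ 30.3 -16.5]
```

View pics/rack2.png

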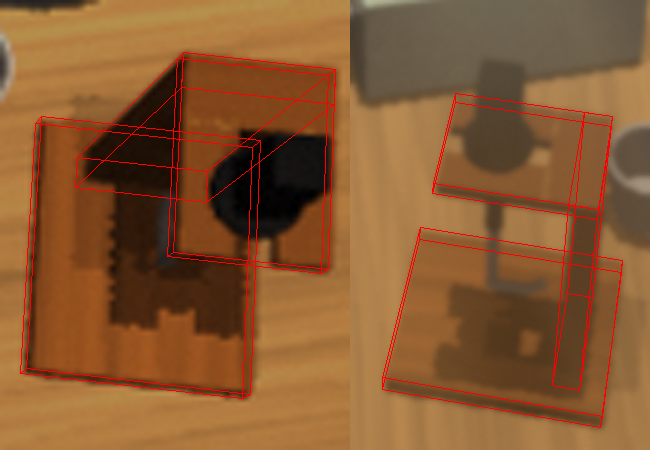

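View pics/handle.png

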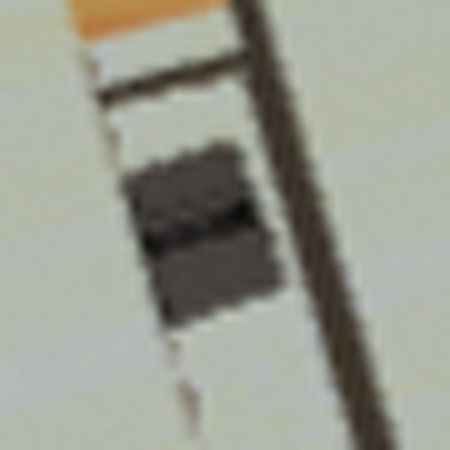

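Emit:
servo_tool --turn '[[0,0,0],[0,0,0],[0,0,0],[0,0,0],[0,0,0]]' --dp '[[0.03,-0.03,0.05],[0.05,-0.04,0.04],[0.05,-0.04,0],[0.05,-0.04,0],[0.05,-0.04,0]]' --fingers '[0.0854,0.0854,0.0854,0.0854,0.0854]'

```text
clock: 2.17
position: [376.2, 423.6, 287.2]
ee_rot: [0.992, -0.123, 0.001, -0.0]
contact_force: [0.6, 1.1, -0.2]
gripper_width: 85.6
```

Rack fit agrees with the picture: seat ≈ (495.5,-296.5), yaw ≈ -0.25, and the triangulated collar at z=167 checks. Handle plate measures 40 mm long along the gap as it should; its centre is ≈ (555,24.5), world yaw ≈ 0.14. On to the rack.

Emit:
servo_tool --turn '[[0,0,0],[0,0,0],[0,0,0],[0,0,0],[0,0,0]]' --dp '[[0.03,-0.06,0],[0.03,-0.06,0],[0.02,-0.06,0],[0.01,-0.06,0],[0.01,-0.06,0]]' --fingers '[0.0854,0.0854,0.0854,0.0854,0.0854]'

```text
clock: 2.8
position: [473.6, 129.4, 287.0]
ee_rot: [0.992, -0.123, 0.002, -0.001]
contact_force: [1.2, 0.2, 0.3]
gripper_width: 85.7
```

Emit:
servo_tool --turn '[[0,0,0],[0,0,0],[0,0,0],[0,0,0],[0,0,0]]' --dp '[[0.005,-0.06,0],[0.005,-0.06,0],[0.005,-0.06,0],[0.005,-0.06,0],[0.005,-0.06,0]]' --fingers '[0.0854,0.0854,0.0854,0.0854,0.0854]'

```text
clock: 3.42
position: [498.2, -180.5, 288.9]
ee_rot: [0.992, -0.122, 0.005, -0.001]
contact_force: [1.6, 0.8, -1.1]
gripper_width: 85.3
```

```bash
python3 - <<'E'
from h import *
S=cam('side')
for z in(28,38,48,58):
    print(z,np.round(proj(S,[[495.5,-296.8,z]])[0],1), np.round(proj(S,[[495.5+20*.97,-296.8-20*.25,z]])[0],1))
s=read_state(); print(s['position'],s['joints'])
E
```

```text
28 [331.4 399.5] [342.3 401.3]
38 [331.5 396.1] [342.5 397.9]
48 [331.7 392.7] [342.8 394.5]
58 [331.8 389.3] [343.  391.1]
[ 498.08334229 -186.36503056  288.45367716] [-0.05196974  0.16942905 -0.07722146  0.00139384 -1.31571629  1.37102486]
```

Emit:
servo_tool --turn '[[0,0,0],[0,0,0],[0,0,0],[0,0,0],[0,0,0]]' --dp '[[0,-0.05,0],[0,-0.04,0],[0,-0.02,0],[0,0,0],[0,0,0]]' --fingers '[0.0854,0.0854,0.0854,0.0854,0.0854]'

```text
clock: 4.1
position: [497.1, -302.0, 287.7]
ee_rot: [0.992, -0.128, 0.004, 0.0]
contact_force: [1.1, 0.8, -0.3]
gripper_width: 85.8
```

```bash
cat >> h.py <<'E'
from scipy.spatial.transform import Rotation as Ro
def st():
    s=read_state(); R=Ro.from_quat(s['ee_rot']).as_matrix(); z=R[:,2]
    print('t',s['clock'],'pos',np.round(s['position'],1),'yaw',round(float(np.arctan2(R[1,0],R[0,0])),3),'turn to level rx,ry',np.round([-z[1],z[0]],4),'F',np.round(s['contact_force'],2),'w',round(s['gripper_width'],1),'q',np.round(s['joints'],2)); return s
E
python3 -c "from h import *; st()"
```

```text
t 4.1 pos [ 497.1 -302.   287.7] yaw -0.256 turn to level rx,ry [0.0013 0.0078] F [ 1.06  0.77 -0.26] w 85.8 q [-0.27  0.26  0.04 -0.   -1.34  1.58]
```

Emit:
servo_tool --turn '[[0,0.008,0],[0,0,0],[0,0,0],[0,0,0],[0,0,0]]' --dp '[[-0.001,0.005,0],[0,0,-0.03],[0,0,-0.03],[0,0,-0.03],[0,0,-0.01]]' --fingers '[0.0854,0.0854,0.0854,0.0854,0.0854]'

```text
clock: 4.72
position: [497.7, -291.5, 188.4]
ee_rot: [0.992, -0.124, 0.003, 0.001]
contact_force: [0.1, 0.8, 1.0]
gripper_width: 85.4
```

```bash
python3 -c "
from h import *; st()
T=cam('top');S=cam('side')
a=cv2.resize(T['img'][170:260,440:540,::-1],None,fx=4,fy=4,interpolation=2);b=cv2.resize(S['img'][280:370,290:390,::-1],None,fx=4,fy=4,interpolation=2)
cv2.imwrite('pics/g1.png',np.hstack([a,b]))"
```

```text
t 4.725 pos [ 497.7 -291.5  188.4] yaw -0.249 turn to level rx,ry [0.0029 0.0048] F [0.07 0.81 0.96] w 85.4 q [-0.25  0.31 -0.14  0.   -1.11  1.57]
```

View pics/g1.png

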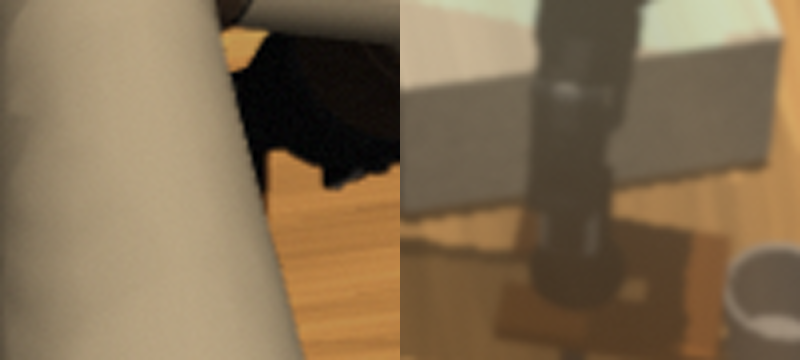

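The side view shows the open fingers straddling the grip just above the collar. I'll centre and close.

Emit:
servo_tool --turn '[[0.003,0.005,0],[0,0,0],[0,0,0],[0,0,0],[0,0,0]]' --dp '[[-0.002,-0.0055,-0.002],[0,0,0],[0,0,0],[0,0,0],[0,0,0]]' --fingers '[0.0854,0.04,0.03,0.02,0.015]'

```text
clock: 5.45
position: [498.7, -298.8, 192.0]
ee_rot: [0.992, -0.124, 0.005, 0.001]
contact_force: [0.0, 0.2, 1.3]
gripper_width: 20.9
```

Emit:
servo_tool --turn '[[0,0,0],[0,0,0],[0,0,0],[0,0,0],[0,0,0]]' --dp '[[0,0,0],[0,0,0],[0,0,0],[0,0,0],[0,0,0]]' --fingers '[0.01,0.01,0.01,0.01,0.01]'

```text
clock: 6.08
position: [498.7, -298.8, 192.0]
ee_rot: [0.992, -0.124, 0.005, 0.001]
contact_force: [-0.2, -0.0, 0.5]
gripper_width: 21.0
```

```bash
python3 -c "from h import *; st()"
```

```text
t 6.075 pos [ 498.7 -298.8  192. ] yaw -0.248 turn to level rx,ry [0.0038 0.0087] F [-0.19 -0.01  0.53] w 21.0 q [-0.26  0.31 -0.13  0.   -1.12  1.58]
```

Emit:
servo_tool --turn '[[0,0,0],[0,0,0],[0,0,0],[0,0,0],[0,0,0]]' --dp '[[0,0,0.005],[0,0,0.005],[0,0,0],[0,0,0],[0,0,0]]' --fingers '[0.01,0.01,0.01,0.01,0.01]'

```text
clock: 6.7
position: [497.7, -298.3, 201.3]
ee_rot: [0.992, -0.124, 0.003, 0.001]
contact_force: [0.4, -0.3, -1.9]
gripper_width: 20.7
```

```bash
python3 -c "from h import *; st()"
```

```text
t 6.7 pos [ 497.7 -298.3  201.3] yaw -0.249 turn to level rx,ry [0.0022 0.006 ] F [ 0.36 -0.35 -1.88] w 20.7 q [-0.26  0.31 -0.11  0.   -1.15  1.58]
```

Rod weight registers (about -1.9 N), so I'll slide out of the slot.

Emit:
servo_tool --turn '[[0,0,0],[0,0,0],[0,0,0],[0,0,0],[0,0,0]]' --dp '[[-0.012,0.003,0],[-0.02,0.005,0],[-0.024,0.006,0],[-0.024,0.006,0],[-0.024,0.006,0]]' --fingers '[0.01,0.01,0.01,0.01,0.01]'

```text
clock: 7.32
position: [388.1, -270.7, 200.0]
ee_rot: [0.992, -0.124, 0.002, 0.0]
contact_force: [0.5, -0.7, -1.4]
gripper_width: 21.0
```

Emit:
servo_tool --turn '[[0,0,0],[0,0,0],[0,0,0.1],[0,0,0.1],[0,0,0.1]]' --dp '[[0,0,0.03],[0,0,0.04],[0,0.03,0.04],[0,0.05,0.02],[0.01,0.05,0]]' --fingers '[0.01,0.01,0.01,0.01,0.01]'

```text
clock: 7.95
position: [389.7, -137.9, 333.2]
ee_rot: [1.0, 0.026, 0.001, -0.0]
contact_force: [0.7, 0.5, -2.1]
gripper_width: 20.9
```

```bash
python3 -c "from h import *; st()"
```

```text
t 7.95 pos [ 389.7 -137.9  333.2] yaw 0.052 turn to level rx,ry [-0.0007  0.0011] F [ 0.71  0.5  -2.06] w 20.9 q [ 0.06 -0.06 -0.22 -0.   -1.42  1.57]
```

Emit:
servo_tool --turn '[[0,0,0.04],[0,0,0.04],[0,0,0],[0,0,0],[0,0,0]]' --dp '[[0.04,0.05,0],[0.04,0.05,-0.01],[0.03,0.04,-0.02],[0.015,0.015,-0.015],[0,0,0]]' --fingers '[0.01,0.01,0.01,0.01,0.01]'

```text
clock: 8.57
position: [510.7, 20.8, 288.7]
ee_rot: [0.998, 0.07, 0.003, -0.001]
contact_force: [-0.1, -0.3, -1.7]
gripper_width: 21.1
```

```bash
python3 -c "from h import *; st()"
```

```text
t 8.575 pos [510.7  20.8 288.7] yaw 0.14 turn to level rx,ry [-0.0018  0.0055] F [-0.09 -0.32 -1.67] w 21.1 q [ 0.36  0.13 -0.12  0.   -1.31  1.35]
```

Emit:
servo_tool --turn '[[0,0.005,0],[0,0,0],[0,0,0],[0,0,0],[0,0,0]]' --dp '[[0.006,-0.003,-0.02],[0,0,0],[0,0,0],[0,0,0],[0,0,0]]' --fingers '[0.01,0.01,0.01,0.01,0.01]'

```text
clock: 9.2
position: [515.5, 14.2, 273.3]
ee_rot: [0.998, 0.068, 0.004, -0.001]
contact_force: [0.9, -0.3, -0.7]
gripper_width: 21.0
```

```bash
python3 - <<'E'
from h import *
s=st(); p=s['position']
T=cam('top');S=cam('side')
y=.138; ax=p[:2]-[3.7,-.64]; c,sn=np.cos(y),np.sin(y)
pts=lambda L:np.array([[*ax,p[2]-24],[*ax,p[2]-24-70],[*ax,p[2]-24-L+3.5],[ax[0]+33*c,ax[1]+33*sn,p[2]-24-L+8]])
o=[]
for d,(x,yy,w,h) in((T,(280,180,130,100)),(S,(265,150,130,100))):
    f=3 if d is T else 3
    im=cv2.resize(d['img'][yy:yy+h,x:x+w,::-1],None,fx=6,fy=6,interpolation=2)
    o.append(im)
    for L,col in((110,(0,255,0)),(140,(0,0,255))):
        q=proj(d,pts(L)); print('TS'[d is S],L,np.round(q,1).tolist())
        for a in q: cv2.circle(im,tuple(np.int32((a+.5-[x,yy])*6)),3,col,-1)
    im[:]=im
cv2.imwrite('pics/pre.png',np.vstack(o)[:, :] if 0 else cv2.resize(np.vstack(o),None,fx=.5,fy=.5,interpolation=cv2.INTER_AREA))
E
```

```text
t 9.2 pos [515.5  14.2 273.3] yaw 0.137 turn to level rx,ry [-0.002   0.0071] F [ 0.85 -0.34 -0.68] w 21.0 q [ 0.34  0.15 -0.14  0.   -1.28  1.36]
T 110 [[348.0, 220.4], [346.4, 228.7], [345.6, 232.6], [341.5, 218.1]]
T 140 [[348.0, 220.4], [346.4, 228.7], [345.1, 235.6], [341.1, 221.5]]
S 110 [[329.8, 200.0], [328.8, 227.6], [328.4, 241.2], [343.6, 237.8]]
S 140 [[329.8, 200.0], [328.8, 227.6], [328.0, 252.0], [343.0, 248.6]]
```

View pics/pre.png

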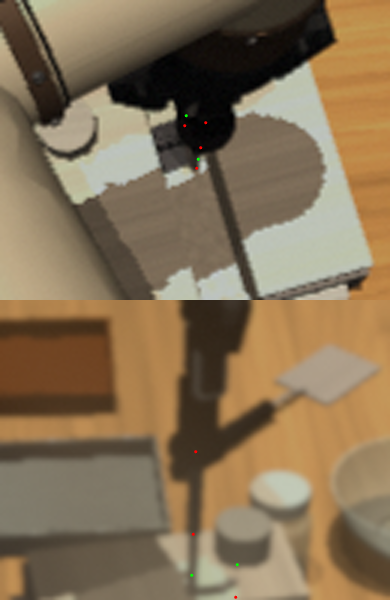

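The prediction lands on the collar and tube in both views, with the axis within about 1 px. I'll back off so the toe clears the handle plate, then descend to feel the floor.

Emit:
servo_tool --turn '[[0,0.007,0],[0,0,0],[0,0,0],[0,0,0],[0,0,0]]' --dp '[[-0.015,0.0015,0],[0,0,-0.03],[0,0,-0.03],[0,0,-0.02],[0,0,0]]' --fingers '[0.01,0.01,0.01,0.01,0.01]'

```text
clock: 9.93
position: [496.6, 16.4, 192.4]
ee_rot: [0.998, 0.069, -0.0, -0.001]
contact_force: [0.2, 0.0, -1.7]
gripper_width: 21.0
```

```bash
python3 -c "from h import *; st()"
```

```text
t 9.925 pos [496.6  16.4 192.4] yaw 0.138 turn to level rx,ry [-0.0027 -0.0003] F [ 0.18  0.02 -1.65] w 21.0 q [ 0.36  0.17 -0.31 -0.   -1.08  1.35]
```

Emit:
servo_tool --turn '[[0,0,0],[0,0,0],[0,0,0],[0,0,0],[0,0,0]]' --dp '[[0.002,0,-0.006],[0,0,-0.006],[0,0,-0.002],[0,0,-0.002],[0,0,0]]' --fingers '[0.01,0.01,0.01,0.01,0.01]'

```text
clock: 10.55
position: [500.0, 16.9, 178.4]
ee_rot: [0.998, 0.069, 0.003, -0.002]
contact_force: [-1.0, 0.4, -1.9]
gripper_width: 20.8
```

Emit:
servo_tool --turn '[[0,0,0],[0,0,0],[0,0,0],[0,0,0],[0,0,0]]' --dp '[[0,0,-0.0015],[0,0,-0.0015],[0,0,-0.0015],[0,0,-0.0015],[0,0,-0.0015]]' --fingers '[0.01,0.01,0.01,0.01,0.01]'

```text
clock: 11.18
position: [500.3, 16.9, 170.7]
ee_rot: [0.998, 0.069, 0.003, -0.002]
contact_force: [0.3, 0.6, -1.2]
gripper_width: 20.5
```

Emit:
servo_tool --turn '[[0,0,0],[0,0,0],[0,0,0],[0,0,0],[0,0,0]]' --dp '[[0,0,-0.0015],[0,0,-0.0015],[0,0,-0.0015],[0,0,-0.0015],[0,0,-0.0015]]' --fingers '[0.01,0.01,0.01,0.01,0.01]'

```text
clock: 11.8
position: [500.3, 16.9, 162.7]
ee_rot: [0.998, 0.069, 0.003, -0.002]
contact_force: [-1.1, -0.3, -2.4]
gripper_width: 21.0
```

Emit:
servo_tool --turn '[[0,0,0],[0,0,0],[0,0,0],[0,0,0],[0,0,0]]' --dp '[[0,0,-0.0015],[0,0,-0.0015],[0,0,-0.0015],[0,0,-0.0015],[0,0,-0.0015]]' --fingers '[0.01,0.01,0.01,0.01,0.01]'

```text
clock: 12.42
position: [502.0, 16.9, 156.7]
ee_rot: [0.998, 0.07, 0.005, -0.001]
contact_force: [-1.9, -0.2, 6.8]
gripper_width: 20.7
```

Touch: +8.5 N change at TCP z ≈ 157, so the toe is about 129 mm below the origin (consistent with the picture's rough 132). Raising 8 mm to aim through the loop.

Emit:
servo_tool --turn '[[0,0,0],[0,0.005,0],[0,0,0],[0,0,0],[0,0,0]]' --dp '[[0,0,0.004],[0,0,0.004],[0,0,0],[0,0,0],[0,0,0]]' --fingers '[0.01,0.01,0.01,0.01,0.01]'

```text
clock: 13.05
position: [501.1, 17.0, 164.2]
ee_rot: [0.998, 0.069, 0.001, -0.002]
contact_force: [-0.2, -0.1, -1.9]
gripper_width: 20.6
```

```bash
python3 -c "from h import *; st()"
```

```text
t 13.05 pos [501.1  17.  164.2] yaw 0.139 turn to level rx,ry [-0.004   0.0023] F [-0.2  -0.06 -1.93] w 20.6 q [ 0.36  0.21 -0.35 -0.   -1.01  1.36]
```

Emit:
servo_tool --turn '[[-0.004,0.002,0],[0,0,0],[0,0,0],[0,0,0],[0,0,0]]' --dp '[[0.006,0,0],[0.006,0.0005,0],[0.005,0.0007,0],[0.002,0.0003,0],[0,0,0]]' --fingers '[0.01,0.01,0.01,0.01,0.01]'

```text
clock: 13.68
position: [521.7, 18.6, 163.7]
ee_rot: [0.998, 0.069, -0.0, 0.0]
contact_force: [-0.9, -1.1, -1.1]
gripper_width: 20.8
```

```bash
python3 -c "from h import *; st()"
```

```text
t 13.675 pos [521.7  18.6 163.7] yaw 0.139 turn to level rx,ry [ 0.0006 -0.0005] F [-0.89 -1.11 -1.06] w 20.8 q [ 0.35  0.24 -0.3   0.   -1.03  1.36]
```

Emit:
servo_tool --turn '[[0,0,0],[0,0,0],[0,0,0],[0,0,0],[0,0,0]]' --dp '[[0.003,0.0005,0.0006],[0.003,0.0005,0],[0.003,0.0004,0],[0.003,0.0004,0],[0,0,0]]' --fingers '[0.01,0.01,0.01,0.01,0.01]'

```text
clock: 14.3
position: [534.4, 20.5, 164.4]
ee_rot: [0.998, 0.069, -0.0, 0.0]
contact_force: [-0.0, -0.8, -1.7]
gripper_width: 20.8
```

```bash
python3 -c "from h import *; st()"
```

```text
t 14.3 pos [534.4  20.5 164.4] yaw 0.139 turn to level rx,ry [ 0.0005 -0.0003] F [-0.02 -0.8  -1.67] w 20.8 q [ 0.34  0.26 -0.27  0.   -1.04  1.37]
```

Emit:
servo_tool --turn '[[0,0,0],[0,0,0],[0,0,0],[0,0,0],[0,0,0]]' --dp '[[0.004,0.0005,0],[0.004,0.0005,0],[0.003,0.0004,0],[0.0005,0,0],[0,0,0]]' --fingers '[0.01,0.01,0.01,0.01,0.01]'

```text
clock: 14.92
position: [546.7, 22.0, 164.3]
ee_rot: [0.998, 0.069, -0.0, 0.0]
contact_force: [0.0, -0.3, -2.0]
gripper_width: 20.9
```

Emit:
servo_tool --turn '[[0,0,0],[0,0,0],[0,0,0],[0,0,0],[0,0,0]]' --dp '[[0,0,0.003],[0,0,0.004],[0,0,0.004],[0,0,0.004],[0,0,0.004]]' --fingers '[0.01,0.01,0.01,0.01,0.01]'

```text
clock: 15.55
position: [546.2, 21.9, 184.4]
ee_rot: [0.998, 0.069, -0.001, 0.0]
contact_force: [-0.6, -0.3, -1.9]
gripper_width: 20.8
```

```bash
python3 -c "from h import *; st()"
```

```text
t 15.55 pos [546.2  21.9 184.4] yaw 0.139 turn to level rx,ry [ 0.0005 -0.0014] F [-0.57 -0.33 -1.91] w 20.8 q [ 0.34  0.27 -0.21  0.   -1.09  1.37]
```

Emit:
servo_tool --turn '[[0,0,0],[0,0,0],[0,0,0],[0,0,0],[0,0,0]]' --dp '[[0,0,0.008],[0,0,0.01],[0,0,0.01],[0,0,0.01],[0,0,0.01]]' --fingers '[0.01,0.01,0.01,0.01,0.01]'

```text
clock: 16.18
position: [546.0, 21.9, 235.8]
ee_rot: [0.998, 0.069, -0.001, 0.0]
contact_force: [-0.5, -0.7, -2.4]
gripper_width: 20.5
```

Emit:
servo_tool --turn '[[0,0,0],[0,0,0],[0,0,0],[0,0,0],[0,0,0]]' --dp '[[0,0,0.01],[0,0,0.012],[0,0,0.012],[0,0,0.01],[0,0,0.005]]' --fingers '[0.01,0.01,0.01,0.01,0.01]'

```text
clock: 16.8
position: [546.3, 21.9, 289.2]
ee_rot: [0.998, 0.069, 0.0, 0.0]
contact_force: [0.3, -0.7, -2.0]
gripper_width: 20.7
```

```bash
python3 - <<'E'
from h import *
st(); T=cam('top');S=cam('side')
a=T['img'][180:280,280:400];b=S['img'][160:260,280:400]
cv2.imwrite('pics/lift.png',np.hstack([cv2.resize(i[:,:,::-1],None,fx=3.3,fy=3.3,interpolation=2) for i in(a,b)]))
f=[]
E
```

```text
t 16.8 pos [546.3  21.9 289.2] yaw 0.139 turn to level rx,ry [0.0002 0.0003] F [ 0.33 -0.74 -2.01] w 20.7 q [ 0.34  0.2  -0.04  0.   -1.33  1.37]
```

View pics/lift.png

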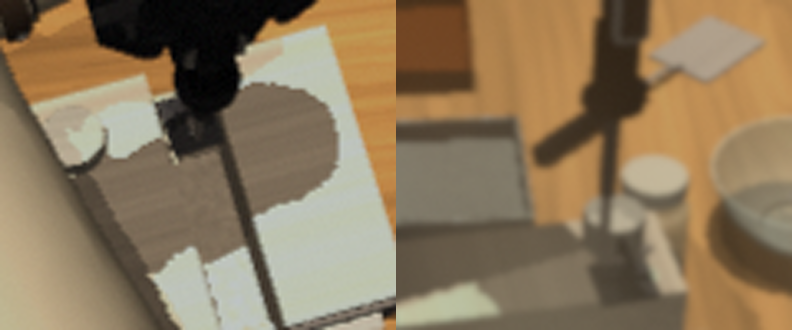

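```bash
python3 - <<'E'
from h import *
T=cam('top');S=cam('side')
for x,y,z in((555.5,24.3,120),(555.5,24.3,6)): print(z,proj(S,[[x,y,z]]).round(1),proj(T,[[x,y,z]]).round(1))
for n in('side','top'):
    for r in regions_of('lid_handle',n)[:3]: print(n,round(r['score'],2),np.round(r['box'],1))
st()
E
```

```text
120 [[347.9 246.1]] [[338.3 216.8]]
6 [[345.6 284.5]] [[337.  228.6]]
side 0.58 [336.6 234.5  24.7  18.2]
top 0.6 [327.9 207.   21.8  19.1]
t 17.1 pos [545.8  21.9 287.6] yaw 0.139 turn to level rx,ry [ 0.0006 -0.002 ] F [ 0.33 -0.67 -1.6 ] w 21.1 q [ 0.34  0.2  -0.04 -0.   -1.33  1.37]
```

Both detectors put the handle where a hanging handle at z≈120 would be (side 348,244; top 338,217), so it is on the hook. I'll raise it to clear the tin, then carry it gently.

Emit:
servo_tool --turn '[[0,0,0],[0,0,0],[0,0,0],[0,0,0],[0,0,0]]' --dp '[[0,0,0.008],[0,0,0.012],[-0.003,0.004,0.012],[-0.005,0.009,0.008],[-0.007,0.014,0]]' --fingers '[0.01,0.01,0.01,0.01,0.01]'

```text
clock: 17.73
position: [530.3, 49.7, 330.7]
ee_rot: [0.998, 0.069, -0.001, 0.0]
contact_force: [0.6, 0.4, -2.8]
gripper_width: 20.9
```

Emit:
servo_tool --turn '[[0,0,0],[0,0,0],[0,0,0],[0,0,0],[0,0,0]]' --dp '[[-0.008,0.017,0],[-0.01,0.02,0],[-0.01,0.02,0],[-0.01,0.02,0],[-0.01,0.02,0]]' --fingers '[0.01,0.01,0.01,0.01,0.01]'

```text
clock: 18.35
position: [476.8, 153.2, 329.7]
ee_rot: [0.998, 0.07, -0.002, -0.0]
contact_force: [0.5, 0.5, -2.0]
gripper_width: 20.8
```

Emit:
servo_tool --turn '[[0,0,0],[0,0,0],[0,0,0],[0,0,0],[0,0,0]]' --dp '[[-0.01,0.02,0],[-0.01,0.02,0],[-0.01,0.02,0],[-0.008,0.016,0],[-0.005,0.01,0]]' --fingers '[0.01,0.01,0.01,0.01,0.01]'

```text
clock: 18.98
position: [426.9, 245.4, 328.6]
ee_rot: [0.997, 0.072, -0.004, -0.001]
contact_force: [-0.2, 0.3, -1.6]
gripper_width: 20.6
```

```bash
python3 -c "from h import *; st()"
```

```text
t 18.975 pos [426.9 245.4 328.6] yaw 0.145 turn to level rx,ry [-0.0008 -0.0071] F [-0.22  0.26 -1.64] w 20.6 q [ 0.85  0.09 -0.07 -0.01 -1.41  0.87]
```

Emit:
servo_tool --turn '[[0,-0.004,0],[0,0,0],[0,0,0],[0,0,0],[0,0,0]]' --dp '[[-0.002,0.014,0],[-0.002,0.014,-0.005],[-0.001,0.01,-0.01],[0,0.004,-0.016],[0,0,-0.018]]' --fingers '[0.01,0.01,0.01,0.01,0.01]'

```text
clock: 19.6
position: [421.3, 291.6, 277.1]
ee_rot: [0.997, 0.073, -0.001, -0.001]
contact_force: [-0.1, -0.1, -3.1]
gripper_width: 21.0
```

Emit:
servo_tool --turn '[[0,0,0],[0,0,0],[0,0,0],[0,0,0],[0,0,0]]' --dp '[[0,0,-0.018],[0,0,-0.018],[0,0,-0.016],[0,0,-0.012],[0,0,-0.007]]' --fingers '[0.01,0.01,0.01,0.01,0.01]'

```text
clock: 20.23
position: [420.5, 291.1, 198.5]
ee_rot: [0.997, 0.072, -0.004, 0.002]
contact_force: [-1.4, -0.4, -2.2]
gripper_width: 21.0
```

```bash
python3 - <<'E'
from h import *
s=st(); T=cam('top');S=cam('side')
x,y,z=s['position']
for zz in(z-157-14,): print(proj(S,[[x+9.5,y+2.4,zz]]).round(1),proj(T,[[x+9.5,y+2.4,zz]]).round(1))
for n in('side','top'):
    for r in search_frame('lid_handle',n)[:3]: print(n,round(r['score'],2),np.round(r['box'],1))
st()
E
```

```text
t 20.225 pos [420.5 291.1 198.5] yaw 0.143 turn to level rx,ry [ 0.0038 -0.0074] F [-1.38 -0.37 -2.15] w 21.0 q [ 0.92  0.2  -0.27 -0.   -1.11  0.8 ]
[[287.7 209.1]] [[232.8 292. ]]
side 0.62 [276.1 199.5  22.7  13.8]
top 0.65 [232.3 285.8   9.9  13.7]
t 20.425 pos [421.  291.5 200. ] yaw 0.144 turn to level rx,ry [ 0.0023 -0.0058] F [-0.96  0.27 -1.64] w 21.0 q [ 0.92  0.2  -0.26 -0.   -1.11  0.8 ]
```

Handle is still on the hook and over the tray centre, about 25 mm above the floor. I'll lower slowly, to just past touch, so the hook goes free inside the loop.

Emit:
servo_tool --turn '[[0.002,-0.006,0],[0,0,0],[0,0,0],[0,0,0],[0,0,0]]' --dp '[[0,0,-0.005],[0,0,-0.005],[0,0,-0.004],[0,0,-0.003],[0,0,-0.002]]' --fingers '[0.01,0.01,0.01,0.01,0.01]'

```text
clock: 21.05
position: [421.5, 292.1, 181.3]
ee_rot: [0.997, 0.072, 0.002, -0.001]
contact_force: [0.0, 0.5, -2.0]
gripper_width: 21.0
```

Emit:
servo_tool --turn '[[0,0,0],[0,0,0],[0,0,0],[0,0,0],[0,0,0]]' --dp '[[0,0,-0.002],[0,0,-0.002],[0,0,-0.002],[0,0,-0.002],[0,0,-0.002]]' --fingers '[0.01,0.01,0.01,0.01,0.01]'

```text
clock: 21.68
position: [421.9, 292.5, 171.1]
ee_rot: [0.997, 0.072, 0.002, -0.001]
contact_force: [-0.6, 0.1, -1.3]
gripper_width: 21.0
```

```bash
python3 -c "from h import *; st()"
```

```text
t 21.675 pos [421.9 292.5 171.1] yaw 0.144 turn to level rx,ry [-0.0032  0.0039] F [-0.59  0.06 -1.31] w 21.0 q [ 0.92  0.22 -0.31  0.   -1.03  0.79]
```

Emit:
servo_tool --turn '[[-0.003,0.004,0],[0,0,0],[0,0,0],[0,0,0],[0,0,0]]' --dp '[[0,0,-0.002],[0,0,-0.002],[0,0,-0.002],[0,0,0],[0,0,0]]' --fingers '[0.01,0.01,0.01,0.01,0.01]'

```text
clock: 22.3
position: [422.0, 292.5, 164.6]
ee_rot: [0.997, 0.072, -0.0, 0.0]
contact_force: [0.1, -0.9, -1.4]
gripper_width: 20.9
```

```bash
python3 -c "from h import *; st()"
```

```text
t 22.3 pos [422.  292.5 164.6] yaw 0.144 turn to level rx,ry [ 0.0002 -0.0003] F [ 0.1  -0.92 -1.39] w 20.9 q [ 0.92  0.23 -0.32 -0.   -1.02  0.79]
```

Emit:
servo_tool --turn '[[0,0,0],[0,0,0],[0,0,0],[0,0,0],[0,0,0]]' --dp '[[-0.004,-0.0006,0],[-0.004,-0.0006,0],[-0.004,-0.0006,0],[-0.004,-0.0006,0],[-0.004,-0.0006,0]]' --fingers '[0.01,0.01,0.01,0.01,0.01]'

```text
clock: 22.92
position: [400.6, 289.3, 164.9]
ee_rot: [0.997, 0.072, -0.0, -0.0]
contact_force: [0.4, 1.0, -1.5]
gripper_width: 20.4
```

```bash
python3 - <<'E'
from h import *
s=st()
for n in('side','top'):
    cam(n)
    for r in search_frame('lid_handle',n)[:2]: print(n,round(r['score'],2),np.round(r['box'],1))
E
```

```text
t 22.925 pos [400.6 289.3 164.9] yaw 0.144 turn to level rx,ry [-0.0002 -0.0001] F [ 0.42  1.03 -1.5 ] w 20.4 q [ 0.95  0.2  -0.36 -0.   -1.01  0.76]
side 0.57 [281.  207.2  18.7  13. ]
```

Emit:
servo_tool --turn '[[0,0,0],[0,0,0],[0,0,0],[0,0,0],[0,0,0]]' --dp '[[-0.005,-0.0007,0],[-0.005,-0.0007,0],[-0.005,-0.0007,0],[-0.005,-0.0007,0],[-0.004,-0.0006,0]]' --fingers '[0.01,0.01,0.01,0.01,0.01]'

```text
clock: 23.75
position: [375.5, 285.7, 164.8]
ee_rot: [0.997, 0.072, -0.0, -0.0]
contact_force: [-0.5, -0.6, -1.8]
gripper_width: 21.2
```

```bash
python3 - <<'E'
from h import *
s=st()
T=cam('top');S=cam('side')
for n in('side','top'):
    for r in search_frame('lid_handle',n)[:2]: print(n,round(r['score'],2),np.round(r['box'],1))
a=T['img'][240:340,190:290];b=S['img'][150:250,240:340]
cv2.imwrite('pics/tray.png',np.hstack([cv2.resize(i[:,:,::-1],None,fx=4,fy=4,interpolation=2) for i in(a,b)]))
E
```

```text
t 23.75 pos [375.5 285.7 164.8] yaw 0.144 turn to level rx,ry [-0.0001 -0.0001] F [-0.52 -0.59 -1.77] w 21.2 q [ 1.    0.16 -0.41 -0.   -1.    0.72]
side 0.58 [277.4 207.9  22.2  12.9]
top 0.73 [225.5 284.7  16.2  13.1]
```

View pics/tray.png

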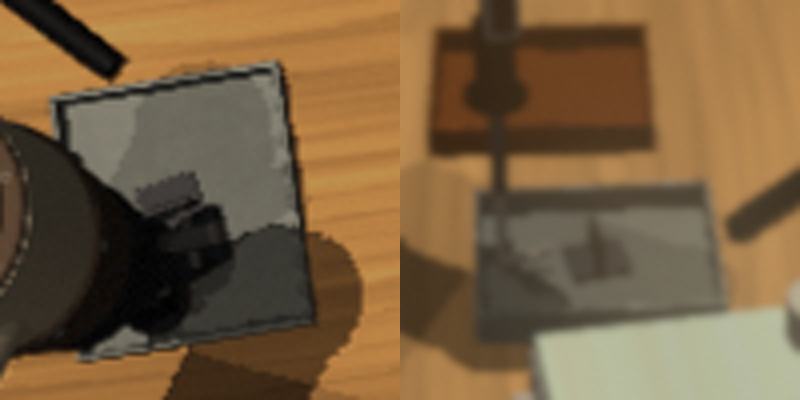

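Handle stands flat near the tray centre (side crop (598,260), plate level, loop up), and the hook is clear to its left. Now I'll lift and return to the rack.

Emit:
servo_tool --turn '[[0,0,0],[0,0,0],[0,0,0],[0,0,0],[0,0,0]]' --dp '[[0,0,0.02],[0,0,0.04],[0,0,0.05],[0.01,-0.03,0.05],[0.01,-0.05,0]]' --fingers '[0.01,0.01,0.01,0.01,0.01]'

```text
clock: 24.58
position: [396.5, 205.4, 328.7]
ee_rot: [0.997, 0.074, 0.0, 0.002]
contact_force: [0.4, -0.2, -2.5]
gripper_width: 20.6
```

Emit:
servo_tool --turn '[[0,0,-0.05],[0,0,-0.05],[0,0,-0.05],[0,0,-0.05],[0,0,-0.05]]' --dp '[[0.01,-0.05,0],[0.01,-0.05,0],[0.01,-0.05,0],[0,-0.05,0],[0,-0.05,0]]' --fingers '[0.01,0.01,0.01,0.01,0.01]'

```text
clock: 25.2
position: [427.4, -52.0, 330.1]
ee_rot: [0.999, -0.054, 0.002, 0.001]
contact_force: [1.2, 0.2, -0.7]
gripper_width: 20.8
```

Emit:
servo_tool --turn '[[0,0,-0.05],[0,0,-0.05],[0,0,-0.04],[0,0,0],[0,0,0]]' --dp '[[0,-0.05,0],[0,-0.05,0],[-0.01,-0.05,0],[-0.01,-0.04,0],[0,-0.02,0]]' --fingers '[0.01,0.01,0.01,0.01,0.01]'

```text
clock: 25.82
position: [405.8, -271.3, 329.8]
ee_rot: [0.992, -0.128, 0.002, 0.001]
contact_force: [-0.5, 0.6, -2.1]
gripper_width: 20.7
```

```bash
python3 -c "from h import *; st()"
```

```text
t 25.825 pos [ 405.8 -271.3  329.8] yaw -0.258 turn to level rx,ry [0.0018 0.0046] F [-0.53  0.55 -2.1 ] w 20.7 q [-0.26  0.08 -0.09  0.   -1.4   1.57]
```

Emit:
servo_tool --turn '[[0.002,0.005,0.009],[0,0,0],[0,0,0],[0,0,0],[0,0,0]]' --dp '[[-0.017,0.001,-0.02],[0,0,-0.04],[0,0,-0.04],[0,0,-0.024],[0,0,-0.004]]' --fingers '[0.01,0.01,0.01,0.01,0.01]'

```text
clock: 26.45
position: [388.0, -273.4, 198.5]
ee_rot: [0.992, -0.127, 0.001, 0.0]
contact_force: [-0.2, 0.3, -0.3]
gripper_width: 20.9
```

```bash
python3 -c "from h import *; st()"
```

```text
t 26.45 pos [ 388.  -273.4  198.5] yaw -0.254 turn to level rx,ry [0.0007 0.0012] F [-0.19  0.31 -0.26] w 20.9 q [-0.27  0.13 -0.35  0.   -1.09  1.59]
```

Emit:
servo_tool --turn '[[0,0.001,0.005],[0,0,0],[0,0,0],[0,0,0],[0,0,0]]' --dp '[[0,0.003,0.003],[0.012,-0.003,0],[0.016,-0.004,0],[0.012,-0.003,0],[0,0,0]]' --fingers '[0.01,0.01,0.01,0.01,0.01]'

```text
clock: 27.08
position: [434.4, -282.1, 205.4]
ee_rot: [0.992, -0.124, 0.004, 0.002]
contact_force: [-0.6, 0.9, -1.1]
gripper_width: 20.8
```

```bash
python3 -c "from h import *; st()"
```

```text
t 27.075 pos [ 434.4 -282.1  205.4] yaw -0.248 turn to level rx,ry [0.0042 0.0075] F [-0.61  0.85 -1.09] w 20.8 q [-0.26  0.2  -0.25  0.   -1.11  1.58]
```

Emit:
servo_tool --turn '[[0.004,0.007,0],[0,0,0],[0,0,0],[0,0,0],[0,0,0]]' --dp '[[0,0,-0.004],[0.012,-0.003,0],[0.012,-0.003,0],[0.008,-0.002,0],[0,0,0]]' --fingers '[0.01,0.01,0.01,0.01,0.01]'

```text
clock: 27.7
position: [468.4, -290.7, 200.6]
ee_rot: [0.992, -0.124, -0.001, -0.0]
contact_force: [-0.3, 0.1, -2.2]
gripper_width: 20.6
```

```bash
python3 -c "from h import *; st()"
```

```text
t 27.7 pos [ 468.4 -290.7  200.6] yaw -0.248 turn to level rx,ry [-0.0005 -0.0012] F [-0.3   0.07 -2.18] w 20.6 q [-0.26  0.26 -0.18 -0.   -1.13  1.58]
```

Exactly on the exit line (expected y -290.9), so I'll continue to the seat.

Emit:
servo_tool --turn '[[0,0,0],[0,0,0],[0,0,0],[0,0,0],[0,0,0]]' --dp '[[0.008,-0.002,0],[0.01,-0.0025,0],[0.008,-0.002,0],[0.003,-0.0008,0],[0,0,0]]' --fingers '[0.01,0.01,0.01,0.01,0.01]'

```text
clock: 28.32
position: [499.3, -298.4, 200.5]
ee_rot: [0.992, -0.124, -0.001, -0.0]
contact_force: [-0.5, -0.1, -1.0]
gripper_width: 20.6
```

```bash
python3 -c "from h import *; st()"
```

```text
t 28.325 pos [ 499.3 -298.4  200.5] yaw -0.248 turn to level rx,ry [-0.0006 -0.0014] F [-0.48 -0.08 -1.01] w 20.6 q [-0.26  0.31 -0.1  -0.   -1.15  1.58]
```

Emit:
servo_tool --turn '[[0,0,0],[0,0,0],[0,0,0],[0,0,0],[0,0,0]]' --dp '[[-0.0008,0,-0.002],[0,0,-0.002],[0,0,-0.002],[0,0,-0.0015],[0,0,-0.001]]' --fingers '[0.01,0.01,0.01,0.01,0.01]'

```text
clock: 28.95
position: [497.8, -298.3, 192.0]
ee_rot: [0.992, -0.124, -0.001, -0.0]
contact_force: [-0.4, 0.4, 2.1]
gripper_width: 21.2
```

```bash
python3 -c "from h import *; st()"
```

```text
t 28.95 pos [ 497.8 -298.3  192. ] yaw -0.248 turn to level rx,ry [-0.0006 -0.0013] F [-0.4   0.45  2.07] w 21.2 q [-0.26  0.32 -0.12 -0.   -1.13  1.58]
```

Collar is seated (force sign flipped, at the same 192.0 as at pick-up). I'll release and go up.

Emit:
servo_tool --turn '[[0,0,0],[0,0,0],[0,0,0],[0,0,0],[0,0,0]]' --dp '[[0,0,0],[0,0,0],[0,0,0],[0,0,0],[0,0,0]]' --fingers '[0.03,0.045,0.06,0.08,0.0854]'

```text
clock: 29.58
position: [498.5, -298.8, 193.2]
ee_rot: [0.992, -0.124, 0.001, 0.0]
contact_force: [-0.5, 0.7, -1.0]
gripper_width: 85.2
```

Emit:
servo_tool --turn '[[0,0,0],[0,0,0],[0,0,0],[0,0,0],[0,0,0]]' --dp '[[0,0,0],[0,0,0.01],[0,0,0.03],[0,0,0.04],[0,0,0.05]]' --fingers '[0.0854,0.0854,0.0854,0.0854,0.0854]'

```text
clock: 30.2
position: [496.2, -298.0, 324.1]
ee_rot: [0.992, -0.124, -0.004, -0.0]
contact_force: [0.6, -0.3, 0.3]
gripper_width: 85.1
```

Emit:
servo_tool --turn '[[0,0,0],[0,0,0],[0,0,0],[0,0,0],[0,0,0]]' --dp '[[-0.03,0.05,0],[-0.03,0.05,0],[-0.03,0.05,0],[0,0.03,0],[0,0,0]]' --fingers '[0.0854,0.0854,0.0854,0.0854,0.0854]'

```text
clock: 30.82
position: [406.3, -115.6, 333.6]
ee_rot: [0.992, -0.124, 0.006, 0.0]
contact_force: [1.1, -0.5, 0.3]
gripper_width: 85.6
```

```bash
python3 - <<'E'
from h import *
st(); T=cam('top');S=cam('side')
save(S,'side_end.png')
for n in('side','top'):
    for k in('lid_handle','rod'):
        for r in search_frame(k,n)[:2]: print(n,k,round(r['score'],2),np.round(r['box'],1))
cv2.imwrite('pics/end.png',np.hstack([cv2.resize(i[:,:,::-1],None,fx=f,fy=f,interpolation=2) for i,f in((S['img'][300:450,280:390],3),(S['img'][160:260,240:330],4.5))]))
E
```

```text
t 30.825 pos [ 406.3 -115.6  333.6] yaw -0.249 turn to level rx,ry [0.0017 0.0112] F [ 1.05 -0.48  0.32] w 85.6 q [ 0.11 -0.05 -0.21  0.   -1.4   1.21]
side lid_handle 0.46 [276.5 205.2  22.1  18.2]
side rod 0.73 [320.  320.5  29.   79.6]
side rod 0.59 [181.1 397.   68.5  75.1]
top lid_handle 0.79 [224.9 283.2  20.3  18.2]
top lid_handle 0.41 [291.5 117.3  63.   61.6]
top rod 0.97 [469.5 294.   73.4  39.9]
top rod 0.61 [198.8 257.4  68.5  74.2]
```

View pics/end.png

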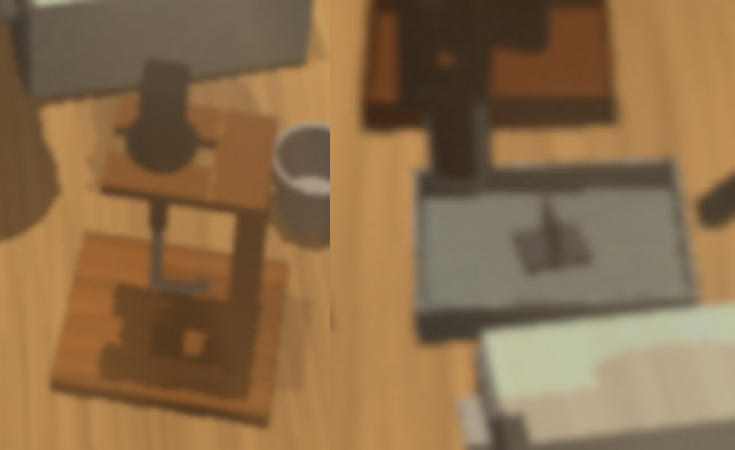

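The rod hangs upright in the slot with its toe towards the board (crop (160,140)). The handle sits flat, loop up, in the middle of the grey tray (crop (550,245); top view (235,292) against the tray centre at (236,293)).

```bash
python3 -c "from h import *; print(job_done()); st()"
```

```text
the job is handed in; nothing more can be done
None
the job is handed in; nothing more can be done
```

The job is handed in at about 31 s of the 72 s allowed. The handle is in the grey tray and the rod is back in its rack; the hand-in gave no verdict.

**What I did:** I took the rod from the rack and felt the gap floor lightly at about 8 N, which put the toe about 129 mm below the rod's origin. I passed the toe through the loop, lifted the handle clear to about z = 120 mm, and carried it over to the tray. I set it down, withdrew the hook, hung the rod back up and released it.

**Last checks:**
- **Handle:** it stands flat with its loop up. The top camera has it at (235,292), against the tray centre at (236,293).
- **Rod:** it hangs upright in the slot. The arm seated it within about 1 mm of where it was when I picked it up, and the gripper is open and well clear.
- **Weak or untested:**
  - The wrist force was too noisy to confirm the handle's weight while it hung, so I confirmed that from both cameras instead.
  - The final top-view search did not list the rod in the rack; its best hits were the red look-alike and one near the tray. The side picture shows the rod hung up clearly.
  - I did not measure whether the other objects had shifted. I saw no contact with them on the way.

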